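# Turn down the gas taps at a festival food stall

### The arm

A 6-joint arm with a two-finger parallel gripper is mounted at the origin on the work surface. World frame = base frame: x ahead of the robot, y to its left, z up, the work surface at z = 0. Lengths are in mm, angles in rad, forces in N, time in s.
With the tool pointing down it reaches from about 300 to 750 mm from the base axis. Payload 8.5 kg.
Tool frame: the origin (TCP) lies at the very end of the fingers, on their centre line; the grasp point (between the pads) lies 19 mm behind it; z points along the fingers, y is the line along which they close (so a half turn about z gives the same grasp; the last joint's range is limited). The gripper opens to 88 mm and grips with 3 to 60 N. Pads are 18 mm wide; open, the fingers measure 123 mm over their backs; the gripper's body (75 mm by 187 mm) begins 45 mm behind the grasp point.
Start: joints at [0.941, 0.381, 1.297, -0, 1.464, -0.215], TCP at [221.643, 503.343, 238.748] pointing down, gripper open.
Joint ranges: [-3.11, 3.11], [-0.89, 2.33], [0.22, 2.48], [-1.42, 4.56], [0.17, 2.85], [-2.88, 2.88]. Speed limits (rad/s): [2.39, 2.39, 3.14, 3.14, 3.14, 3.14].

### API

Orientations are given as a unit quaternion [x, y, z, w].
In Python, from station import bot gives the robot as it stands. Calls block until the motion is done:
- bot.reach(position, orientation): joint-space move of the TCP to a pose.
- bot.line_to(position, attitude=None, v=150): straight line of the TCP; attitude=None keeps the orientation; v is the mean speed in mm/s.
- bot.goto_joints(angles): joint-space move.
- bot.let_go() and bot.grasp(grip_force=None): open the fingers fully, or close them until they stop; grip_force is the grip in N (None keeps the last).
- bot.wait(seconds).
- bot.ik(position, orientation): joint angles nearest the present ones, or None.
- bot.observe(): the state.
- bot.grab_frame(name): name is "scene" or "top" or "wrist"; returns a dict with "color" (480x640x3 uint8, blue, green, red), "depth" (480x640 float32, mm along the optical axis (not along the pixel's ray), 0 where there is no reading), "fx", "fy", "cx", "cy" (pixels), "R" (3x3) and "t" (3): a world point X has camera coordinates R X + t; the wrist camera has in their place "mount" (4x4, takes a point from camera to tool coordinates, whose origin is the TCP and whose axes are the flange's). Camera axes: x right, y down, z forward; pixel columns grow to the right and rows downward; lengths in mm; the calibration is good to about 2 mm. A picture is of the moment at which its call begins: read the wrist's pose just before it.
A pose or a line that the arm cannot do raises bot.PlanningError and nothing moves.
- bot.hand_in(): hands the job in; it is judged then, once.
Trained networks look in the newest picture that a camera, given by its name, has taken for a name from the list of things; names that differ only in an ending like _2 or _b are one class to them, and where a whole thing is asked for, a point or a joint stands for the part that bears it (a point fixed in the world has none). Each returns a list of dicts, best first, with "conf" (0 to 1); they miss things now and then, are a little off and sometimes report something else, mostly with a low value. They report only what shows in the picture. A call takes as long as a camera call.
- bot.look_for(camera, target): "xy" ([column, row] in pixels, amid what is visible of it).
The state is a dict: "clock": time; "qpos": joint angles; "joint_velocities": joint speeds; "tau": joint torques, N m; "position": TCP position; "eef_rot": TCP orientation; "contact_force": force on the tool from outside, world axes, zero at the start; "moment": the same for the moment, N m; "grip_width": opening from 0.0 (shut) to 1.0 (fully open); "grip_force": force on a finger pad.
Only numpy, scipy, OpenCV 4.12 (cv2) and the standard library are available. Lean on these libraries where they do the work, as an engineer would, in place of code of your own. Each camera call takes 0.05 s, during which the arm holds its last target. There are 200 camera calls.

### The job

The tall stockpot is done: push the lever tap of the burner under it all the way shut. Push the tap of the burner under the shallow pan to half, midway between open and shut, without ever shutting it on the way. Push the levers round with a fingertip instead of pinching them, and leave the pots and everything else on the table where they are.

Things in the scene. Friction and masses are not known exactly. Their poses are not given: they have to be found in the camera images.
- tap_left (a joint): gas tap of the left (+y) burner: a straight lever turning level about an upright axis. 0 = fully open (lever along the pipe, pointing away from the burner's ring), 1.571 = shut (lever square across the pipe, against a stop); it grows clockwise seen from above. It stays where it is left; turning it takes about 1.5 N at 80 mm from the axis, more when quick.
- tap_left_axis (a point): point on that lever's turning axis, 95 mm above the table (the middle of the lever's pushing faces); its x axis points along the pipe to the ring's centre, 190 mm away, z up
- tap_left_end (a point): centre of that lever's free end, 100 mm from its axis, 95 mm up; turns with the lever, its x axis points to the axis. The lever is 14 mm wide over its black grip sides, which run 15 to 100 mm from the axis, 86 to 102 mm above the table; a steel rib on top reaches 108 mm. The pipe below is up to 60 mm high (brass valve within 30 mm of the axis: 67 mm, its stem up to the lever).
- ring_left (a point): centre of the left (+y) ring burner's pot support, on its top, 95 mm above the table; the support is 220 mm across. The burner is fixed to the table.
- tap_right (a joint): gas tap of the right (-y) burner: a straight lever turning level about an upright axis. 0 = fully open (lever along the pipe, pointing away from the burner's ring), 1.571 = shut (lever square across the pipe, against a stop); it grows clockwise seen from above. It stays where it is left; turning it takes about 1.5 N at 80 mm from the axis, more when quick.
- tap_right_axis (a point): point on that lever's turning axis, 95 mm above the table (the middle of the lever's pushing faces); its x axis points along the pipe to the ring's centre, 190 mm away, z up
- tap_right_end (a point): centre of that lever's free end, 100 mm from its axis, 95 mm up; turns with the lever, its x axis points to the axis. The lever is 14 mm wide over its black grip sides, which run 15 to 100 mm from the axis, 86 to 102 mm above the table; a steel rib on top reaches 108 mm. The pipe below is up to 60 mm high (brass valve within 30 mm of the axis: 67 mm, its stem up to the lever).
- ring_right (a point): centre of the right (-y) ring burner's pot support, on its top, 95 mm above the table; the support is 220 mm across. The burner is fixed to the table.
- stockpot: tall lidded steel stockpot, 200 mm diameter, 120 mm tall, 150 mm with the lid's knob, two loop handles to 118 mm from its middle; origin under its centre, z up. Stands on one of the two burners. 2.2 kg.
- pan: shallow open steel pan with brown rice balls in it, 210 mm diameter, 50 mm tall, two loop handles to 126 mm from its middle; origin under its centre, z up. Stands on the other burner. 1.4 kg.
- salt_jar: small upright glass jar with an aluminium cap, 44 mm diameter, 75 mm tall, loose, to be left alone; origin at its underside
- spoon: metal spoon lying flat, 170 mm long, loose, to be left alone; origin between its ends
- spatula: spatula lying flat, loose, to be left alone; origin between its ends
- sauce_bottle: white squeeze bottle, 58 mm diameter, 175 mm tall, loose, to be left alone; origin at its underside
- cup_stack: stack of upturned paper cups, 64 mm diameter, 60 mm tall, loose, to be left alone; origin at its underside
- ball_bowl: steel bowl of rice balls, 170 mm across, 55 mm tall, loose, to be left alone; origin at its underside
- paper_tray: open square paper tray, 110 mm square, 35 mm tall, loose, to be left alone; origin at its underside

How it is judged (in metres and radians):
At the end, for the whole second after the job is handed in: The tap of the burner under the stockpot is shut (joint above 1.44 rad, within about 7 degrees of its stop), the tap of the burner under the pan is midway (0.785 rad, within 0.19 rad or 11 degrees), and each pot still stands on its burner (((horizontal distance between stockpot and ring_left below 0.06 m and horizontal distance between pan and ring_right below 0.06 m and value of joint tap_left above 1.44 rad and value of joint tap_right between 0.595 and 0.975 rad) or (horizontal distance between stockpot and ring_right below 0.06 m and horizontal distance between pan and ring_left below 0.06 m and value of joint tap_right above 1.44 rad and value of joint tap_left between 0.595 and 0.975 rad))); the robot touches nothing.
It fails at once if the tap under the shallow pan is shut, so its flame goes out ((horizontal distance between pan and ring_left below 0.06 m and value of joint tap_left above 1.35 rad) or (horizontal distance between pan and ring_right below 0.06 m and value of joint tap_right above 1.35 rad)).
It fails at once if the stockpot or the pan is moved more than 15 mm or lifted (distance of any of stockpot, pan from where it was at the start of the episode above 0.015 m).
It fails at once if a thing on the table that is not part of the job is moved more than 20 mm (distance of any of salt_jar, spoon, spatula, sauce_bottle, cup_stack, ball_bowl, paper_tray from where it was at the start of the episode above 0.02 m).
It fails at once if a lever is pinched between the fingers: pressed on both of its sides at once ((contact force between the fingers and tap_left_c0 above 1.5 N and contact force between the fingers and tap_left_c1 above 1.5 N) or (contact force between the fingers and tap_right_c0 above 1.5 N and contact force between the fingers and tap_right_c1 above 1.5 N)).
It also fails if it takes over 64 s, if anything falls off the work surface, if the arm or the gripper's body presses on something with over 40 N, if the wrist force passes 120 N, or if a joint passes its speed limit or range.

## Working session

There is one attempt and no reset: what is moved stays moved. The work goes in short steps, each a Python script; the robot and the scene stay as the last script left them, time stands still between calls to the robot, and variables do not carry over. Pictures are saved under pics/ and viewed, at most 10 in all, crops included, and the job is handed in when it is done.

```bash
mkdir -p pics; cat > h.py <<'E'
import numpy as np, cv2
from station import bot
def world(f,u,v,z=None):
    R=np.array(f["R"]);t=np.array(f["t"])
    r=np.array([(u-f["cx"])/f["fx"],(v-f["cy"])/f["fy"],1.0])
    if z is None:
        d=f["depth"][int(round(v)),int(round(u))]
        return R.T@(r*d-t)
    c=-R.T@t; w=R.T@r
    return c+w*(z-c[2])/w[2]
def cloud(f):
    v,u=np.mgrid[0:480,0:640]; d=f["depth"]
    P=np.stack([(u-f["cx"])/f["fx"]*d,(v-f["cy"])/f["fy"]*d,d],-1)
    return (P-np.array(f["t"]))@np.array(f["R"])
E
python3 - <<'E'
from h import *
for n in("top","scene"):
    f=bot.grab_frame(n); cv2.imwrite(f"pics/{n}1.png",f["color"])
    np.savez(f"{n}1.npz",**{k:f[k] for k in f})
    for t in "tap_left tap_left_end stockpot pan salt_jar sauce_bottle spoon spatula cup_stack ball_bowl paper_tray".split():
        for r in bot.look_for(n,t)[:3]:
            print(n,t,r["xy"],round(r["conf"],2),world(f,*r["xy"]).round())
print(bot.observe()["clock"])
E
```

```text
top tap_left [236.9, 270.1] 0.82 [445. 225. 111.]
top tap_left_end [237.0, 275.1] 0.79 [433. 226.  97.]
top tap_left_end [315.9, 227.5] 0.22 [569.   8.  79.]
top stockpot [388.6, 168.7] 0.81 [ 686. -184.  244.]
top pan [232.5, 191.5] 0.81 [670. 242. 103.]
top pan [379.4, 257.1] 0.27 [ 477. -168.  102.]
top salt_jar [314.0, 229.3] 0.53 [565.  13.  71.]
top sauce_bottle [491.8, 229.6] 0.68 [ 547. -478.  121.]
top spoon [445.6, 284.1] 0.81 [ 410. -366.   13.]
top spoon [338.6, 266.7] 0.59 [467. -57.  -2.]
top spoon [376.0, 257.0] 0.56 [ 495. -168.   -3.]
top spatula [337.0, 265.3] 0.72 [470. -52.   5.]
top cup_stack [186.2, 319.3] 0.93 [316. 370.  63.]
top ball_bowl [132.5, 257.9] 0.93 [499. 547.  12.]
top ball_bowl [388.6, 167.7] 0.63 [ 688. -184.  247.]
top ball_bowl [443.6, 284.0] 0.34 [ 411. -362.    6.]
top paper_tray [499.7, 299.4] 0.86 [ 365. -523.    2.]
scene tap_left [332.0, 306.9] 0.85 [450. 238. 100.]
scene tap_left [339.4, 211.6] 0.74 [ 545. -183.   60.]
scene tap_left_end [335.7, 306.3] 0.8 [443. 234. 100.]
scene stockpot [287.3, 168.7] 0.8 [ 672. -101.  220.]
scene stockpot [359.1, 205.7] 0.17 [ 484. -166.  103.]
scene pan [234.2, 274.9] 0.82 [690. 208. 100.]
scene pan [408.2, 181.0] 0.19 [ 384. -532.    6.]
scene salt_jar [310.0, 256.8] 0.63 [566.  31.  49.]
scene sauce_bottle [358.7, 160.7] 0.78 [ 556. -477.   84.]
scene spoon [409.8, 202.9] 0.71 [ 358. -364.   19.]
scene spoon [350.8, 262.4] 0.6 [471. -33.   3.]
scene spatula [351.1, 261.9] 0.88 [470. -34.   4.]
scene cup_stack [375.3, 400.5] 0.76 [321. 402.  58.]
scene cup_stack [410.0, 204.9] 0.54 [ 356. -358.   16.]
scene paper_tray [406.2, 180.7] 0.65 [ 391. -532.    6.]
1.2
```

View pics/top1.png

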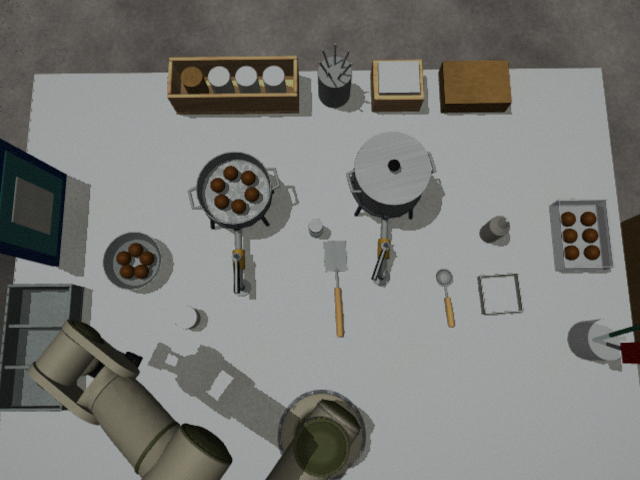

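View pics/scene1.png

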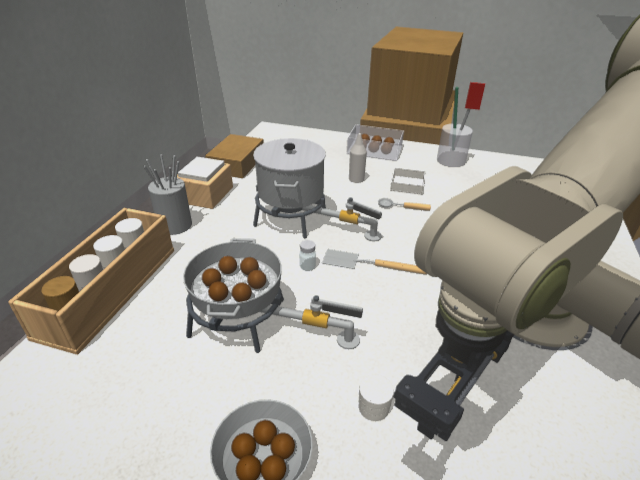

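Top view: the pan is on the left burner, with its lever at about (238,270) and pointing at the robot. The stockpot is on the right burner, with its lever running from about (386,243) to (376,280), apparently already partly turned. Next I'll fit the levers from depth.

```bash
cat >> h.py <<'E'
def lever(f,c,r=130,zlo=98,zhi=114):
    P=cloud(f); m=(np.hypot(P[...,0]-c[0],P[...,1]-c[1])<r)&(P[...,2]>zlo)&(P[...,2]<zhi)&(f["depth"]>0)
    m=m.astype(np.uint8); n,l,s,_=cv2.connectedComponentsWithStats(m)
    out=[]
    for i in range(1,n):
        if s[i,4]<25: continue
        Q=P[l==i]; mu=Q.mean(0); d=np.linalg.svd(Q[:,:2]-mu[:2],full_matrices=False)[2][0]
        if d[0]>0: d=-d
        a=(Q[:,:2]-mu[:2])@d
        out.append((len(Q),mu.round(),np.degrees(np.arctan2(d[1],d[0])).round(1),(mu[:2]+d*a.min()).round(),(mu[:2]+d*a.max()).round(),Q[:,2].max().round()))
    return out
def clip(n,c,name,s=5,w=60,h=50):
    im=bot.grab_frame(n)["color"] if not isinstance(n,np.ndarray) else n
    im=im[c[1]-h:c[1]+h,c[0]-w:c[0]+w]; cv2.imwrite(name,cv2.resize(im,None,fx=s,fy=s,interpolation=cv2.INTER_CUBIC))
E
python3 - <<'E'
from h import *
for n in("top","scene"):
    f=np.load(f"{n}1.npz")
    for c in((450,228),(480,-170)):
        print(n); [print("  ",*o) for o in lever(f,c,r=110)]
f=np.load("top1.npz");P=cloud(f)
# pan rim & pot lid circles
for nm,c,zl,zh,r in(("pan",(680,240),135,155,160),("pot",(690,-184),205,225,160)):
    m=(np.hypot(P[...,0]-c[0],P[...,1]-c[1])<r)&(P[...,2]>zl)&(P[...,2]<zh)
    Q=P[m][:,:2].astype(np.float32); print(nm,len(Q),cv2.minEnclosingCircle(Q),Q.mean(0))
# brass: yellow pixels
hsv=cv2.cvtColor(f["color"],cv2.COLOR_BGR2HSV)
m=(hsv[...,0]>12)&(hsv[...,0]<28)&(hsv[...,1]>150)&(hsv[...,2]>90)
for c in((500,228),(520,-180)):
    mm=m&(np.hypot(P[...,0]-c[0],P[...,1]-c[1])<60); print("brass",mm.sum(),P[mm].mean(0).round(),P[mm].min(0).round(),P[mm].max(0).round())
im=np.hstack([f["color"][190:300,190:290],f["color"][190:300,330:430]])
cv2.imwrite("pics/crop.png",cv2.resize(im,None,fx=4,fy=4,interpolation=cv2.INTER_CUBIC))
E
```

```text
top
   163 [436. 228. 105.] -178.1 [493. 230.] [385. 227.] 113.0
top
   159 [ 462. -166.  105.] 160.3 [ 515. -185.] [ 416. -149.] 114.0
scene
   342 [441. 235. 105.] -178.7 [498. 236.] [388. 233.] 114.0
scene
   176 [ 470. -162.  105.] 159.0 [ 526. -183.] [ 420. -142.] 114.0
pan 1062 ((670.0193481445312, 234.4442596435547), 127.05887603759766) [675.0138  239.56825]
pot 3977 ((696.6693115234375, -197.47738647460938), 102.43560791015625) [ 694.4406  -196.60371]
brass 32 [505. 228.  64.] [496. 218.  55.] [510. 244.  76.]
brass 48 [ 522. -178.   62.] [ 487. -198.   48.] [ 537. -168.   72.]
```

View pics/crop.png

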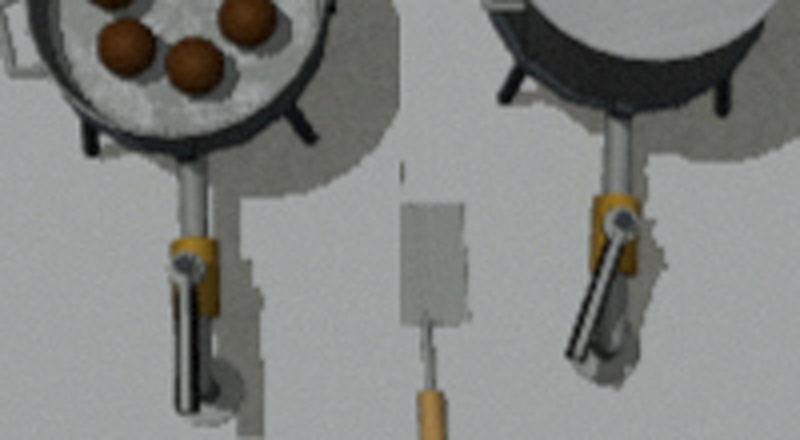

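The left lever is at about 0 with its axis near (486,233). The right lever is at about 0.26 rad with its axis near (512,-180). The distances from axis to pot agree with the stated 190 mm. I'll push the left tap first, short of half, then measure.

```bash
cat >> h.py <<'E'
AX={"L":np.array([486.,232.]),"R":np.array([512.,-180.])}
PIPE={"L":180.7,"R":175.0}  # lever heading when open, deg
def tcp(s,th,r=75,gap=0,z=80):
    a=np.radians(PIPE[s]-th); d=np.array([np.cos(a),np.sin(a)]); n=np.array([d[1],-d[0]])  # n: clockwise push
    h=9*abs(n[0])+17.5*abs(n[1])+7+gap
    p=AX[s]+r*d-n*h
    return [p[0],p[1],z]
E
python3 - <<'E'
from h import *
bot.grasp(10)
o=bot.observe();print(o["clock"],o["position"],o["grip_width"])
for q in([1,0,0,0],[0,1,0,0]):
    print(q,[None if (j:=bot.ik(tcp(*a),q)) is None else np.round(j,2) for a in(("L",0),("L",45),("R",15),("R",90))])
q=min(([1,0,0,0],[0,1,0,0]),key=lambda q:abs(bot.ik(tcp("L",0),q)[5]))
print(q)
bot.reach(tcp("L",0,gap=22,z=220),q)
bot.line_to(tcp("L",0,gap=22,z=80))
print(bot.observe()["contact_force"])
for th in range(0,36,5):
    bot.line_to(tcp("L",th),v=50)
print(np.round(bot.observe()["contact_force"],1))
f=bot.grab_frame("scene");cv2.imwrite("pics/s2.png",f["color"][200:440,180:500])
for n in("scene","top"):
    [print(n,*o) for o in lever(bot.grab_frame(n),AX["L"],110)]
print(bot.observe()["clock"])
E
```

```text
2.5 [221.64979025 503.34735557 238.74088751] 0.002229951794324093
[1, 0, 0, 0] [array([ 0.21,  0.43,  1.77, -0.  ,  0.94,  1.78]), array([ 0.33,  0.47,  1.69, -0.  ,  0.99,  1.9 ]), array([-0.65,  0.44,  1.75, -0.  ,  0.95,  0.92]), array([-0.44,  0.49,  1.63, -0.  ,  1.01,  1.13])]
[0, 1, 0, 0] [array([ 0.21,  0.43,  1.77, -0.  ,  0.94, -1.36]), array([ 0.33,  0.47,  1.69, -0.  ,  0.99, -1.24]), array([-0.65,  0.44,  1.75, -0.  ,  0.95, -2.22]), array([-0.44,  0.49,  1.63, -0.  ,  1.01, -2.01])]
[0, 1, 0, 0]
[-0.16740076  0.58261578 -1.000831  ]
[ 0.4 -0.1 -0.2]
scene 63 [579. 256. 106.] -97.0 [582. 280.] [574. 213.] 114.0
scene 90 [480. 241. 106.] 142.2 [496. 229.] [465. 253.] 114.0
top 88 [587. 239. 101.] 92.5 [589. 203.] [586. 276.] 108.0
7.7
```

View pics/s2.png

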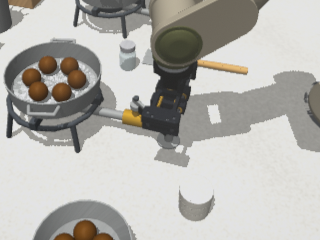

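The gripper hides the lever's end, and the visible part suggests about 38°. I'll back off and measure.

```bash
python3 - <<'E'
from h import *
bot.line_to(tcp("L",35,gap=25),v=100)
bot.line_to(tcp("L",35,gap=25,z=200))
p=bot.observe()["position"]; bot.line_to([330,60,260],v=250)
for n in("scene","top"):
    f=bot.grab_frame(n)
    [print(n,*o) for o in lever(f,AX["L"],110)]
cv2.imwrite("pics/t3.png",cv2.resize(f["color"][150:310,160:320],None,fx=3,fy=3))
print(bot.observe()["clock"])
E
```

```text
scene 68 [579. 256. 106.] -97.0 [582. 281.] [574. 214.] 114.0
scene 316 [447. 264. 105.] 146.2 [497. 230.] [405. 291.] 114.0
top 91 [587. 237. 102.] 91.1 [588. 201.] [587. 274.] 109.0
top 177 [444. 256. 105.] 146.1 [493. 223.] [400. 286.] 113.0
10.075
```

View pics/t3.png

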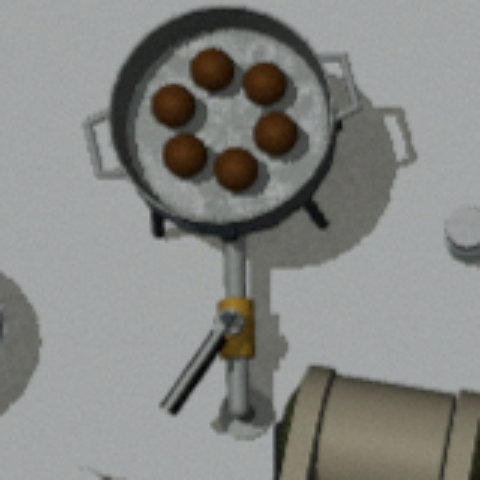

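The left lever now reads 146.1°, which is 35° turned. The fingertip model is therefore accurate. I'll check the pipe headings from depth, finish the left tap and do the right one.

```bash
python3 - <<'E'
from h import *
f=np.load("top1.npz");P=cloud(f)
for s in "LR":
    c=AX[s]; a=P[...,0]-c[0]; b=P[...,1]-c[1]
    m=(a>25)&(a<95)&(abs(b)<30)&(P[...,2]>35)&(P[...,2]<64)
    Q=P[m]; fit=np.polyfit(Q[:,0],Q[:,1],1); print(s,m.sum(),"slope deg",np.degrees(np.arctan(fit[0])).round(1),"y at axis",np.polyval(fit,c[0]).round(1))
bot.line_to(tcp("L",35,gap=25,z=200),v=250)
bot.line_to(tcp("L",35,gap=25),v=120)
for th in (35,40,45): bot.line_to(tcp("L",th),v=40)
bot.line_to(tcp("L",45,gap=25),v=100)
bot.line_to(tcp("L",45,gap=25,z=220),v=200)
q=[1,0,0,0]
bot.reach(tcp("R",15,gap=22,z=260),q)
bot.line_to(tcp("R",15,gap=22),v=120)
[print("L",n,*o) for n in("scene","top") for o in lever(bot.grab_frame(n),AX["L"],110) if o[1][0]<520]
for th in range(15,81,5): bot.line_to(tcp("R",th),v=50)
print(np.round(bot.observe()["contact_force"],1))
for th in (83,86,89,91):
    bot.line_to(tcp("R",th),v=30)
    F=bot.observe()["contact_force"]; print(th,np.round(F,1))
    if np.hypot(*F[:2])>12: break
bot.line_to(tcp("R",th,gap=25),v=100)
bot.line_to(tcp("R",th,gap=25,z=220),v=200)
bot.line_to([330,40,260],v=250)
for n in("scene","top"):
    f=bot.grab_frame(n)
    for s in "LR": [print(s,n,*o) for o in lever(f,AX[s],110) if o[1][0]<540]
cv2.imwrite("pics/t4.png",cv2.resize(f["color"][130:310,160:440],None,fx=2.8,fy=2.8))
print(bot.observe()["clock"])
E
```

```text
L 131 slope deg -0.4 y at axis 231.5
R 125 slope deg -3.9 y at axis -183.5
L scene 296 [451. 272. 105.] 135.9 [494. 230.] [417. 305.] 114.0
L top 194 [449. 263. 105.] 135.8 [490. 223.] [411. 299.] 114.0
[ 0.3  0.1 -0.3]
83 [-0.8  0.1  0. ]
86 [ 0.3 -0.5 -0.1]
89 [-1.   0.7 -0.2]
91 [-8.1 -3.6  3.7]
L scene 304 [451. 271. 105.] 136.1 [493. 231.] [416. 305.] 114.0
R scene 120 [ 517. -127.  105.] -94.1 [520. -80.] [ 513. -186.] 114.0
L top 176 [445. 267. 105.] 135.8 [480. 233.] [411. 300.] 114.0
R top 162 [ 512. -134.  105.] -93.7 [515. -84.] [ 508. -190.] 114.0
26.3917
```

View pics/t4.png

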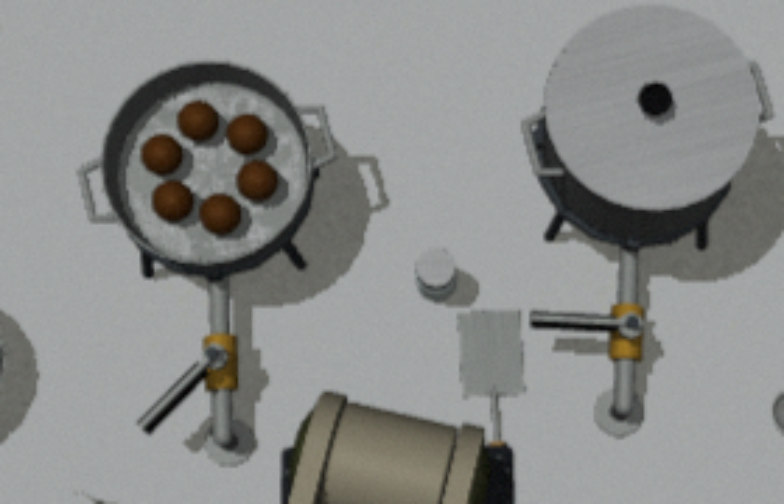

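The right lever stands square across the pipe: 86.1° against a pipe heading of 176.1°, and it pressed against its stop with about 9 N. The left lever is at about 44°, and the pots and loose items look unmoved.

```bash
python3 -c "
from h import *
print(bot.hand_in())"
```

```text
the job is handed in; nothing more can be done
None
```

I handed the job in: the stockpot's tap (right burner) is shut against its stop, the pan's tap (left burner) is at about 44° and was never near shut, and nothing else in the final picture looks moved; the judge's verdict was not shown.

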